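# Screw the stopper into the flask

## Task

The insulated flask on the desk is open: set its screw stopper upright on the mouth and, pressing only lightly, turn it backwards (anticlockwise from above) until you feel it drop into the starts of the thread, then screw it clockwise fully home, so that its flange sits flush on the rim, and let go. Never force it: if it binds, ease off instead of pressing or twisting harder. Leave the mug, the glue stick and the eraser where they are.

Things in the scene. Friction and masses are not known exactly. Their poses are not given: they have to be found in the camera images.
- flask: Squat insulated steel flask with a rubber foot, 94 mm across, 105 mm high, upright and fixed to the desk. Origin: centre of its underside; z up. Its mouth is a ribbed aluminium collar 69 mm across with a four-start thread inside, whose clocking differs every time and does not follow the flask's yaw. More than 30 N between stopper and flask counts as forcing.
- flask_rim (a point): Centre of the mouth in the plane of the rim, 105 mm above the desk, z up. The mouth tapers from 62 mm diameter here to 57 mm at 4 mm down. The collar sits in rubber: it yields about 1 mm per 5 N downwards (5 mm at most) and 0.33 rad per N m of twist (0.4 rad at most).
- thread_crest (a point): On the axis, 4 mm below the rim, level with the flat crests of the four ridges (each 62 degrees long, inner diameter 45 mm; 28-degree gaps between). Lugs resting on the crests slide anticlockwise and fall into the next gaps (at most 1.6 rad away); clockwise they jam on a 3 mm tooth at each ridge's end. Set down on the teeth, they first fall 3 mm to the crests.
- thread_start (a point): On the axis, 12.5 mm below the rim, level with the undersides of the lugs once dropped into the gaps. Farther anticlockwise is then blocked; clockwise the lugs run 57 to 71 degrees under the ridges, down a groove that falls 4.2 mm per rad and gives 2 mm of play in height, to a firm stop.
- stopper: Black plastic screw stopper, 60 mm high, about 140 g, standing upright on its stem. Origin: centre of the stem's underside, z up its axis. Stem 41 mm diameter, lowest 5 mm tapered to 30 mm. The origin lies about 9.5 mm below the rim with the lugs on the crests, 6.5 on the teeth, 18.5 dropped into the gaps, 22.9 when home, flange on the rim. The flange (70 mm diameter) is 22.9 to 27.9 mm up.
- stopper_grip (a point): Middle of the stopper's grip, on its axis 44 mm above its origin: an upright bar on the flange, 52 mm long along x, 22 mm thick along y, 32 mm high (27.9 to 59.9 mm above the stopper's origin). Take it across its thickness from above.
- stopper_lugs (a point): On the stopper's axis, 6 mm above its origin, level with the undersides of its four lugs, which point along +x, +y, -x and -y, reach out to 53 mm diameter, and are 14 degrees wide and 4 mm high.
- coffee_mug: Bystander: stoneware mug, 82 mm across, 94 mm high, standing on the desk; origin at the centre of its underside.
- glue_stick: Bystander: glue stick, 27 mm diameter, 90 mm high, standing upright on the desk; origin at the centre of its underside.
- eraser: Bystander: eraser, 19 x 48 x 11 mm, lying on the desk; origin at the centre of its underside.
Not all that is in view belongs to the job. What is shaped like the stopper but purple is not meant.

How it is judged:
By the outcome, as a careful person would: the job done as asked, in the order asked, and still so for the second after the job is handed in, with the robot touching nothing.
It also fails if it takes over 64 s, if anything falls off the work surface, if the arm or the gripper's body presses on something with over 40 N, if the wrist force passes 120 N, or if a joint passes its speed limit or range.

## Robot

A 6-joint arm with a two-finger parallel gripper is mounted at the origin on a cart in front of the work surface, level with it; the furniture and walls round the work are solid. World frame = base frame: x ahead of the robot, y to its left, z up, the work surface at z = 0. Lengths are in m, angles in rad, forces in N, time in s.
With the tool pointing down it reaches from about 0.35 to 0.775 m from the base axis. Payload 5.5 kg.
Tool frame: the origin (TCP) lies midway between the tips of the shut fingers; the grasp point (between the pads) lies 19 mm behind it; z points along the fingers, x is the direction in which the jaws open and shut, and the axes are right-handed (so a half turn about z gives the same grasp; the last joint's range is limited). The gripper opens to 85 mm and grips with 20 to 120 N. Pads are 22 mm wide; open, the fingers measure 114 mm over their backs; the gripper's body (76 mm by 85 mm) begins 54 mm behind the grasp point. The pads swing forward as they close: fully open they stand 13 mm farther back than shut.
Start: joints at [0.979, 0.313, 0.046, 1.304, 0, 1.431], TCP at [0.251, 0.517, 0.231] pointing down, gripper open.
Joint ranges: [-2.76, 2.76], [-0.86, 1.69], [-1.03, 1.26], [-2.2, 2.34], [-1.47, 1.5], [-3.14, 3.14]. Speed limits (rad/s): [2.57, 2.57, 3.14, 3.14, 3.14, 3.14].

## Interface

Orientations are given as a unit quaternion [w, x, y, z].
In Python, from workcell import env gives the robot as it stands.
- The arm moves only by the tool servo_tool, never from a script. Its argument "targets" is a list of rows, each an object with "xyz": the shift along the tool's x, y, z in m, a list of three; "twist": the turn, a rotation vector about the tool's x, y, z in rad, a list of three; "jaw": the opening, from 0 (shut) to 1 (fully open). A call has 1 to 12 rows; each row is the pose to reach, as a shift and turn from the pose commanded when the call began, along the tool's axes at that moment; what a row does not reach only later rows make up. A row lasts 1/12 s, in which the tool goes at most 41.7 mm and 7.16 degrees, less where a joint would pass 70% of its speed; a pose out of reach is approached as far as the arm can. A call with a gripper value outside its range is refused whole. The fingers move at their own pace and stop on an object; "squeeze" is the grip in N (left out, the last holds). Time passes only in rows, so rows that repeat a pose let the fingers close. It gives the time, the measured TCP pose, the force and the opening at its end, in the units of the state.
- env.get_state(): the state, without advancing time (a new reading comes with each control period).
- env.read_camera(name): name is "scene" or "top" or "wrist"; returns a dict with "color" (400x640x3 uint8, red, green, blue), "depth" (400x640 float32, m along the optical axis (not along the pixel's ray), 0 where there is no reading), "fx", "fy", "cx", "cy" (pixels), "eye" and "attitude" of the camera in the world. Camera axes: x right, y down, z forward; pixel columns grow to the right and rows downward; lengths in m; the calibration is good to about 2 mm. The wrist camera is an equidistant fisheye: a pixel r from the principal point sees the ray r / f radians off the axis. A picture is of the moment at which its call begins.
- env.hand_in(): hands the job in, once; it reports no verdict.
The state is a dict: "clock": time; "joint_pos": joint angles; "qvel": joint speeds; "tau": joint torques, N m; "tcp_pos": TCP position; "orientation": TCP orientation; "wrist_force": force on the tool from outside, world axes, zero at the start; "ft_torque": the same for the moment, N m; "finger_gap": finger opening in m.
Only numpy, scipy, OpenCV 4.12 (cv2) and the standard library are available. Lean on these libraries where they do the work, as an engineer would, in place of code of your own. Each camera call takes 0.05 s, during which the arm holds its last target. There are 200 camera calls.

## Working session

There is one attempt and no reset: what is moved stays moved. The work goes in short steps, Python scripts to look and compute and a tool call to move; the robot and the scene stay as the last step left them, time stands still between calls to the robot, and variables do not carry over. Pictures are saved under pics/ and viewed, about 8 in all and at most 12, crops included, and the job is handed in when it is done.

Besides the shell and the picture viewer there is one more tool, called by a JSON object that holds its "fn" and its "kwargs". servo_tool: Moves the arm, as the interface text tells. Its arguments: {"type":"object","properties":{"targets":{"type":"array","items":{"type":"object","properties":{"xyz":{"type":"array","items":{"type":"number"}},"twist":{"type":"array","items":{"type":"number"}},"jaw":{"type":"number"}}}},"squeeze":{"type":"number"}},"required":["targets"]}

```bash
mkdir -p pics; ls
cat > h.py <<'E'
import numpy as np, cv2
from scipy.spatial.transform import Rotation as R
from workcell import env
def rot(q): return R.from_quat([q[1],q[2],q[3],q[0]]).as_matrix()
def att(c):
    a=np.array(c["attitude"],float); return a if a.shape==(3,3) else rot(a)
def cloud(c):
    d=c["depth"].astype(float); v,u=np.mgrid[0:d.shape[0],0:d.shape[1]]
    p=np.stack([(u-c["cx"])/c["fx"]*d,(v-c["cy"])/c["fy"]*d,d],-1)
    return p@att(c).T+np.array(c["eye"])
def save(n,im): cv2.imwrite("pics/"+n,cv2.cvtColor(np.ascontiguousarray(im),cv2.COLOR_RGB2BGR))
E
python3 - <<'E'
from h import *
for n in ("top","scene"):
    c=env.read_camera(n); np.savez(n+".npz",**c); save(n+".png",c["color"])
    print(n,c["fx"],c["cx"],c["cy"],c["eye"],c["attitude"])
print(env.get_state())
E
```

```text
pics
top 433.1443124621025 318.5011996005322 199.84041091130518 [0.4819852  0.10866779 0.95433035] [-0.0333604   0.71108144 -0.70147639  0.03436771]
scene 380.7715722271643 317.37541001607997 199.78810881066678 [0.8038911  0.56498682 0.74847557] [-0.08723103  0.21602838  0.91537689 -0.32834073]
{'clock': 0.1, 'joint_pos': array([ 9.79424353e-01,  3.13970482e-01,  4.50812571e-02,  1.30364715e+00,
       -1.45203148e-05,  1.43122102e+00]), 'qvel': array([ 5.91762960e-04, -1.93684327e-03,  3.34067455e-03,  1.78542557e-03,
       -9.09442650e-04,  2.01546508e-05]), 'tau': array([ 3.14536483e-03, -4.81725168e+01,  2.99243510e+01,  1.27735306e-02,
       -1.78186697e-04, -1.78705596e-05]), 'tcp_pos': array([0.25076356, 0.51690296, 0.23046774]), 'orientation': array([ 3.61330109e-04,  8.47520364e-01,  5.30762165e-01, -7.91474595e-04]), 'wrist_force': array([0.49835159, 0.43763735, 0.37106864]), 'ft_torque': array([-0.03008911,  0.0490299 , -0.01826142]), 'finger_gap': 0.08553880887940656}
```

View pics/top.png

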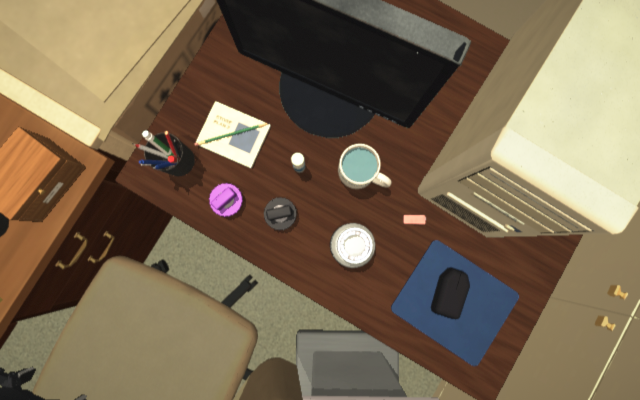

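View pics/scene.png

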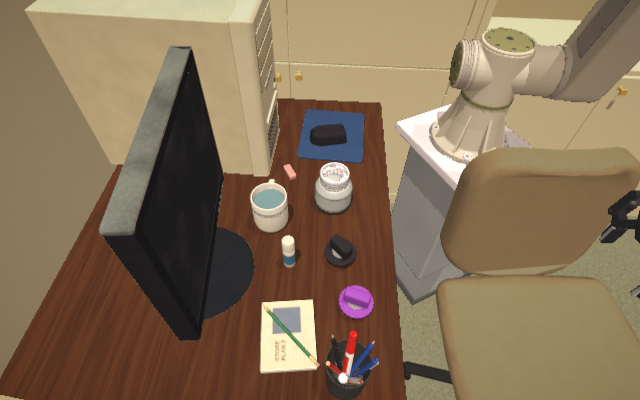

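Top view: the black stopper is at about (280,213), the purple lookalike at (226,200) and the black mouse at (450,293). The flask mouth is at (353,245), the mug at (360,167), the glue stick at (298,162) and the eraser at (414,219). The black, bar-gripped one at (280,213) fits the description. I'll measure it and confirm in one enlarged crop.

Run:
```python
from h import *
def load(n): return dict(np.load(n+".npz"))
c=load("top"); P=cloud(c); s=load("scene"); Q=cloud(s)
def near(P,x,y,r,z0,z1):
    m=(np.hypot(P[...,0]-x,P[...,1]-y)<r)&(P[...,2]>z0)&(P[...,2]<z1); return P[m]
def rep(nm,p,r,z0,z1):
    for cam,A in (("top",P),("scene",Q)):
        q=near(A,p[0],p[1],r,z0,z1)
        if len(q)<10: print(nm,cam,len(q));continue
        (cx,cy),rr=cv2.minEnclosingCircle(q[:,:2].astype(np.float32))
        b=cv2.minAreaRect(q[:,:2].astype(np.float32))
        print(nm,cam,len(q),"circ",np.round([cx,cy,rr],4),"med z",np.round(np.median(q[:,2]),4),"rect",np.round(b[0],4),np.round(b[1],4),round(b[2],1))
st=P[213,280];fl=P[245,353]
print("pix",st,fl)
rep("flange",st,.045,.018,.034); rep("bar",st,.035,.05,.07)
rep("rim",fl,.05,.095,.115)
for n,(v,u) in dict(mug=(167,360),glue=(162,298),eras=(219,414),purple=(200,226)).items(): print(n,np.round(P[v,u],3))
a=cv2.resize(c["color"][175:285,215:405],None,fx=4,fy=4,interpolation=cv2.INTER_CUBIC)
save("crop1.png",a)
```

```text
pix [0.53947999 0.18715251 0.06067421] [0.47583051 0.03689331 0.0726773 ]
flange top 552 circ [0.5416 0.1911 0.0358] med z 0.0278 rect [0.5417 0.191 ] [0.0697 0.0683] 73.1
flange scene 392 circ [0.5427 0.1897 0.0362] med z 0.0279 rect [0.5428 0.1926] [0.0647 0.0699] 83.0
bar top 267 circ [0.5418 0.1912 0.0266] med z 0.0593 rect [0.5418 0.1908] [0.0218 0.0518] 13.5
bar scene 238 circ [0.5432 0.1906 0.0266] med z 0.0592 rect [0.5429 0.1912] [0.0221 0.0514] 13.5
rim top 478 circ [0.4767 0.0369 0.035 ] med z 0.1028 rect [0.4766 0.0369] [0.0687 0.0678] 45.8
rim scene 358 circ [0.477  0.0353 0.0359] med z 0.102 rect [0.4772 0.0363] [0.0684 0.0675] 19.1
mug [0.636 0.023 0.073]
glue [0.642 0.151 0.088]
eras [ 0.533 -0.101  0.012]
purple [0.565 0.3   0.058]
```

View pics/crop1.png

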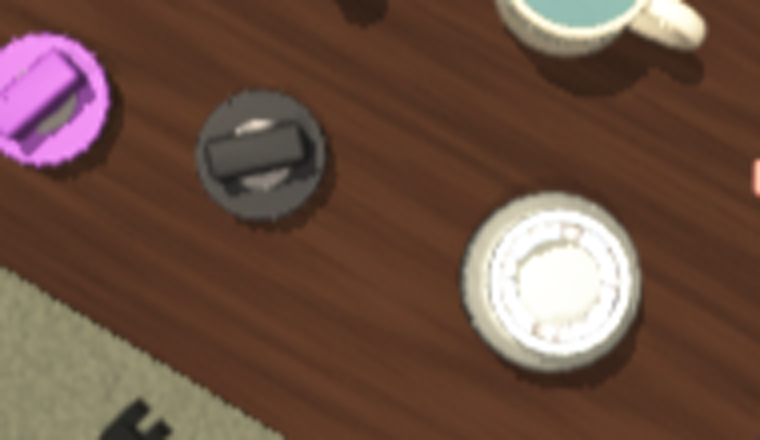

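The crop confirms the black stopper (bar grip, at crop (262,155)); it stands at world (0.542, 0.191) with its thickness along 13.5°. The purple one is left alone. Next move goes above the stopper.

{"fn": "servo_tool", "kwargs": {"targets": [{"xyz":[-0.04,0.1,0.0],"twist":[0,0,0.4],"jaw":1},{"xyz":[-0.166,0.404,0.05],"twist":[0,0,0.883],"jaw":1},{"xyz":[-0.166,0.404,0.08],"twist":[0,0,0.883],"jaw":1},{"xyz":[-0.166,0.404,0.08],"twist":[0,0,0.883],"jaw":1},{"xyz":[-0.166,0.404,0.08],"twist":[0,0,0.883],"jaw":1},{"xyz":[-0.166,0.404,0.08],"twist":[0,0,0.883],"jaw":1},{"xyz":[-0.166,0.404,0.08],"twist":[0,0,0.883],"jaw":1},{"xyz":[-0.166,0.404,0.08],"twist":[0,0,0.883],"jaw":1},{"xyz":[-0.166,0.404,0.08],"twist":[0,0,0.883],"jaw":1},{"xyz":[-0.166,0.404,0.08],"twist":[0,0,0.883],"jaw":1},{"xyz":[-0.166,0.404,0.08],"twist":[0,0,0.883],"jaw":1},{"xyz":[-0.166,0.404,0.08],"twist":[0,0,0.883],"jaw":1}]}}

```text
clock: 1.1
tcp_pos: [0.5448, 0.1872, 0.1492]
orientation: [0.001, 0.993, 0.115, -0.0]
wrist_force: [-0.1, 0.2, 0.7]
finger_gap: 0.0853
```

```bash
cat >> h.py <<'E'
def fish(c):
    d=c["depth"].astype(float); v,u=np.mgrid[0:d.shape[0],0:d.shape[1]]
    x=(u-c["cx"])/c["fx"]; y=(v-c["cy"])/c["fy"]; t=np.hypot(x,y)+1e-9
    k=np.where(t<1.5,np.tan(np.minimum(t,1.5)),0)/t
    p=np.stack([x*k*d,y*k*d,d],-1)
    return p@att(c).T+np.array(c["eye"])
def pose():
    s=env.get_state(); M=rot(s["orientation"])
    print("t",round(s["clock"],2),"tcp",np.round(s["tcp_pos"],4),"yaw",round(np.degrees(np.arctan2(M[1,0],M[0,0])),2),"tilt",np.round(M[:2,2],4),"F",np.round(s["wrist_force"],2),"T",np.round(s["ft_torque"],3),"gap",round(s["finger_gap"],4),"q6",round(s["joint_pos"][5],2))
    return s,M
def tool_delta(p,yaw=None):
    s,M=pose(); print("tool shift",np.round(M.T@(np.array(p)-s["tcp_pos"]),4))
    if yaw is not None: print("twist z",np.round(-np.radians(yaw-np.degrees(np.arctan2(M[1,0],M[0,0]))),4))
E
python3 - <<'E'
from h import *
c=env.read_camera("wrist"); save("w1.png",c["color"]); P=fish(c)
for nm,x,y,r,z0,z1 in (("bar",.542,.191,.04,.05,.07),("flange",.542,.191,.045,.018,.034),("rim",.477,.0365,.05,.095,.115)):
    m=(np.hypot(P[...,0]-x,P[...,1]-y)<r)&(P[...,2]>z0)&(P[...,2]<z1); q=P[m].astype(np.float32)
    if len(q)>10:
        print(nm,len(q),np.round(cv2.minEnclosingCircle(q[:,:2])[0],4),cv2.minAreaRect(q[:,:2]),np.median(q[:,2]))
tool_delta([.542,.191,.031],13.5)
E
```

```text
Traceback (most recent call last):
cv2.error: OpenCV(4.12.0) /io/opencv/modules/imgproc/src/shapedescr.cpp:201: error: (-215:Assertion failed) count >= 0 && (depth == CV_32F || depth == CV_32S) in function 'minEnclosingCircle'
```

View pics/w1.png

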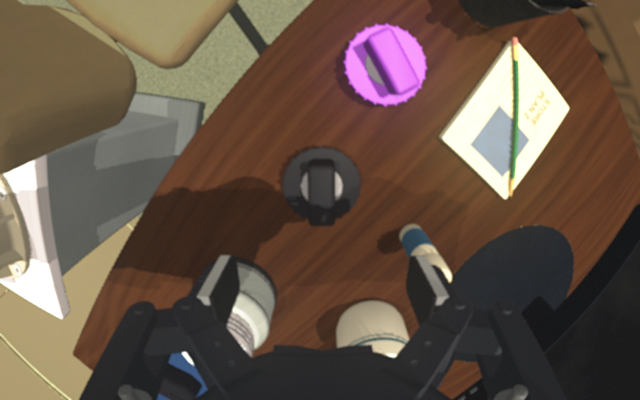

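Wrist view: the stopper is at (320,185) and centred between the fingers at (218,280) and (430,280). The flask is at (245,310) and the mug at (370,330).

Run:
```python
from h import *
c=env.read_camera("wrist"); P=fish(c)
for nm,x,y,r,z0,z1 in (("bar",.542,.191,.04,.05,.07),("flange",.542,.191,.045,.018,.034),("rim",.477,.0365,.05,.095,.115)):
    m=(np.hypot(P[...,0]-x,P[...,1]-y)<r)&(P[...,2]>z0)&(P[...,2]<z1); q=np.ascontiguousarray(P[m][:,:2],dtype=np.float32)
    if len(q)>10: print(nm,len(q),np.round(cv2.minEnclosingCircle(q)[0],4),cv2.minAreaRect(q),np.median(P[m][:,2]))
tool_delta([.542,.191,.031],13.5)
```

```text
bar 1702 [0.5422 0.1901] ((0.5424262881278992, 0.1901479959487915), (0.02247380092740059, 0.0518353208899498), 14.033465385437012) 0.059189898397026416
flange 2881 [0.5423 0.19  ] ((0.5419483780860901, 0.19180414080619812), (0.07038646191358566, 0.06736284494400024), 13.941763877868652) 0.027644134667130837
rim 281 [0.477  0.0368] ((0.47417211532592773, 0.0442294105887413), (0.06928806751966476, 0.0402546226978302), 22.591291427612305) 0.09980256696763737
t 1.2 tcp [0.542  0.1905 0.1503] yaw 13.37 tilt [-0.0022  0.    ] F [-0.07 -0.29 -0.03] T [ 0.01  -0.016  0.015] gap 0.085 q6 1.54
tool shift [ 0.0004 -0.0004  0.1193]
twist z -0.0023
```

{"fn": "servo_tool", "kwargs": {"targets": [{"xyz":[0,0,0.04],"twist":[0,0,0],"jaw":0.7},{"xyz":[0,0,0.08],"twist":[0,0,0],"jaw":0.6},{"xyz":[0,0,0.105],"twist":[0,0,0],"jaw":0.6},{"xyz":[0,0,0.118],"twist":[0,0,0],"jaw":0.6},{"xyz":[0,0,0.118],"twist":[0,0,0],"jaw":0.6},{"xyz":[0,0,0.118],"twist":[0,0,0],"jaw":0.6},{"xyz":[0,0,0.118],"twist":[0,0,0],"jaw":0.6}]}}

```text
clock: 1.78
tcp_pos: [0.5425, 0.1927, 0.0348]
orientation: [-0.0, 0.993, 0.118, 0.001]
wrist_force: [0.0, -0.1, -0.1]
finger_gap: 0.0515
```

{"fn": "servo_tool", "kwargs": {"targets": [{"xyz":[0,0,0],"jaw":0},{"xyz":[0,0,0],"jaw":0},{"xyz":[0,0,0],"jaw":0},{"xyz":[0,0,0],"jaw":0},{"xyz":[0,0,0],"jaw":0},{"xyz":[0,0,0],"jaw":0},{"xyz":[0,0,0],"jaw":0},{"xyz":[0,0,0],"jaw":0}], "squeeze": 60}}

```text
schema error: expected keys xyz, twist, jaw
```

```bash
python3 -c "
from h import *
pose()"
```

```text
t 1.78 tcp [0.5425 0.1927 0.0348] yaw 13.61 tilt [0.0019 0.0006] F [ 0.03 -0.07 -0.09] T [-0.002 -0.081  0.016] gap 0.0515 q6 1.54
```

{"fn": "servo_tool", "kwargs": {"targets": [{"xyz":[0,0,0],"twist":[0,0,0],"jaw":0.6},{"xyz":[0,0,0],"twist":[0,0,0],"jaw":0.6},{"xyz":[0,0,0],"twist":[0,0,0],"jaw":0.6}], "squeeze": 60}}

```text
clock: 2.03
tcp_pos: [0.5429, 0.1919, 0.0346]
orientation: [-0.0, 0.993, 0.118, 0.001]
wrist_force: [-0.2, 0.0, -0.5]
finger_gap: 0.0511
```

```bash
python3 -c "
from h import *
tool_delta([.5422,.1905,.031],13.6)"
```

```text
t 2.03 tcp [0.5429 0.1919 0.0346] yaw 13.53 tilt [0.0023 0.0006] F [-0.2   0.04 -0.48] T [ 0.018 -0.     0.028] gap 0.0511 q6 1.54
tool shift [-0.001   0.0012  0.0036]
twist z -0.0012
```

{"fn": "servo_tool", "kwargs": {"targets": [{"xyz":[-0.001,0.001,0.003],"twist":[0,0,0],"jaw":0.6},{"xyz":[-0.001,0.001,0.003],"twist":[0,0,0],"jaw":0.6},{"xyz":[-0.001,0.001,0.003],"twist":[0,0,0],"jaw":0.6},{"xyz":[-0.001,0.001,0.003],"twist":[0,0,0],"jaw":0.4},{"xyz":[-0.001,0.001,0.003],"twist":[0,0,0],"jaw":0.4}], "squeeze": 60}}

```text
clock: 2.45
tcp_pos: [0.5413, 0.1903, 0.0303]
orientation: [-0.0, 0.993, 0.118, -0.0]
wrist_force: [-0.4, 0.3, 0.1]
finger_gap: 0.0342
```

```bash
python3 -c "
from h import *
tool_delta([.5422,.1905,.031],13.6)"
```

```text
t 2.45 tcp [0.5413 0.1903 0.0303] yaw 13.51 tilt [-0.0001  0.0001] F [-0.37  0.32  0.05] T [-0.03   0.017 -0.005] gap 0.0342 q6 1.53
tool shift [ 0.0009  0.0001 -0.0007]
twist z -0.0015
```

{"fn": "servo_tool", "kwargs": {"targets": [{"xyz":[0,0,0],"twist":[0,0,0],"jaw":0.2},{"xyz":[0,0,0],"twist":[0,0,0],"jaw":0},{"xyz":[0,0,0],"twist":[0,0,0],"jaw":0},{"xyz":[0,0,0],"twist":[0,0,0],"jaw":0},{"xyz":[0,0,0],"twist":[0,0,0],"jaw":0},{"xyz":[0,0,0],"twist":[0,0,0],"jaw":0}], "squeeze": 60}}

```text
clock: 2.95
tcp_pos: [0.5413, 0.1904, 0.0303]
orientation: [-0.0, 0.993, 0.118, 0.0]
wrist_force: [0.8, 0.2, -0.8]
finger_gap: 0.0214
```

```bash
python3 -c "
from h import *
pose()"
```

```text
t 2.95 tcp [0.5413 0.1904 0.0303] yaw 13.52 tilt [0. 0.] F [ 0.81  0.2  -0.82] T [-0.096 -0.065  0.018] gap 0.0214 q6 1.53
```

{"fn": "servo_tool", "kwargs": {"targets": [{"xyz":[0,0,-0.02],"twist":[0,0,0],"jaw":0},{"xyz":[0,0,-0.05],"twist":[0,0,0],"jaw":0},{"xyz":[0,0,-0.09],"twist":[0,0,0],"jaw":0},{"xyz":[0,0,-0.13],"twist":[0,0,0],"jaw":0},{"xyz":[-0.01,0.015,-0.14],"twist":[0,0,0],"jaw":0},{"xyz":[-0.03,0.04,-0.14],"twist":[0,0,0],"jaw":0},{"xyz":[-0.05,0.07,-0.14],"twist":[0,0,0],"jaw":0},{"xyz":[-0.075,0.1,-0.14],"twist":[0,0,0],"jaw":0},{"xyz":[-0.09,0.122,-0.14],"twist":[0,0,0],"jaw":0},{"xyz":[-0.098,0.135,-0.14],"twist":[0,0,0],"jaw":0},{"xyz":[-0.098,0.135,-0.14],"twist":[0,0,0],"jaw":0},{"xyz":[-0.098,0.135,-0.14],"twist":[0,0,0],"jaw":0}]}}

```text
clock: 3.95
tcp_pos: [0.4774, 0.0358, 0.1704]
orientation: [-0.0, 0.993, 0.117, 0.0]
wrist_force: [0.6, 0.5, -0.5]
finger_gap: 0.0213
```

Run:
```python
from h import *
tool_delta([.477,.0366,.145],13.5)
c=env.read_camera("top"); P=cloud(c)
m=(np.hypot(P[...,0]-.477,P[...,1]-.0366)<.05)&(P[...,2]>.18)&(P[...,2]<.4)
print(m.sum())
c=env.read_camera("wrist"); P=fish(c); save("w2.png",c["color"])
m=(np.hypot(P[...,0]-.477,P[...,1]-.0366)<.045)&(P[...,2]>.06)&(P[...,2]<.2)
print(np.histogram(P[m][:,2],bins=14,range=(.06,.2)))
```

```text
t 3.95 tcp [0.4774 0.0358 0.1704] yaw 13.41 tilt [0.0002 0.0005] F [ 0.65  0.48 -0.54] T [-0.014  0.032  0.04 ] gap 0.0213 q6 1.24
tool shift [-0.0002 -0.0009  0.0254]
twist z -0.0017
44
(array([1181, 1307,  184,  639, 1338,    0,    0,    0,    0,    0, 4619,
        528,  875, 4475]), array([0.06, 0.07, 0.08, 0.09, 0.1 , 0.11, 0.12, 0.13, 0.14, 0.15, 0.16,
       0.17, 0.18, 0.19, 0.2 ]))
```

View pics/w2.png

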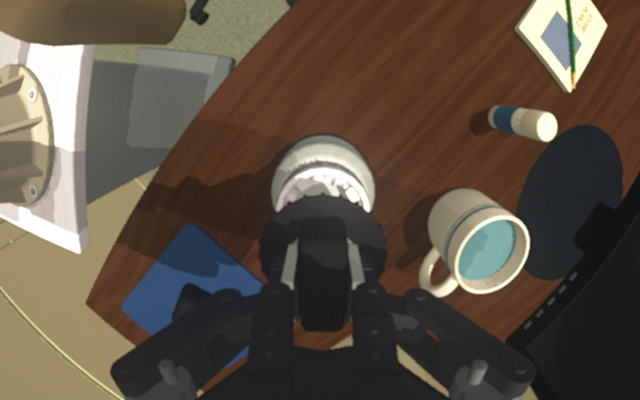

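{"fn": "servo_tool", "kwargs": {"targets": [{"xyz":[0,-0.001,0.015],"twist":[0,0,0],"jaw":0},{"xyz":[0,-0.001,0.025],"twist":[0,0,0],"jaw":0},{"xyz":[0,-0.001,0.03],"twist":[0,0,0],"jaw":0},{"xyz":[0,-0.001,0.033],"twist":[0,0,0],"jaw":0},{"xyz":[0,-0.001,0.035],"twist":[0,0,0],"jaw":0},{"xyz":[0,-0.001,0.036],"twist":[0,0,0],"jaw":0},{"xyz":[0,-0.001,0.037],"twist":[0,0,0],"jaw":0},{"xyz":[0,-0.001,0.037],"twist":[0,0,0],"jaw":0}]}}

```text
clock: 4.72
tcp_pos: [0.4776, 0.0372, 0.1334]
orientation: [0.0, 0.993, 0.118, 0.0]
wrist_force: [0.1, 0.1, -0.6]
finger_gap: 0.021
```

```bash
python3 -c "
from h import *
tool_delta([.477,.0366,.129],13.5)"
```

```text
t 4.72 tcp [0.4776 0.0372 0.1334] yaw 13.52 tilt [0.0004 0.    ] F [ 0.06  0.07 -0.62] T [ 0.03  -0.003 -0.03 ] gap 0.021 q6 1.24
tool shift [-0.0007  0.0005  0.0044]
twist z 0.0004
```

Inside the mouth without contact. I'll go down gently to feel for the crests or teeth.

{"fn": "servo_tool", "kwargs": {"targets": [{"xyz":[0,0.0005,0.001],"twist":[0,0,0],"jaw":0},{"xyz":[0,0.0005,0.002],"twist":[0,0,0],"jaw":0},{"xyz":[0,0.0005,0.003],"twist":[0,0,0],"jaw":0},{"xyz":[0,0.0005,0.004],"twist":[0,0,0],"jaw":0},{"xyz":[0,0.0005,0.005],"twist":[0,0,0],"jaw":0},{"xyz":[0,0.0005,0.005],"twist":[0,0,0],"jaw":0}]}}

```text
clock: 5.22
tcp_pos: [0.4773, 0.0367, 0.1281]
orientation: [-0.0, 0.993, 0.118, -0.0]
wrist_force: [-0.5, -0.7, -2.1]
finger_gap: 0.0215
```

```bash
python3 -c "
from h import *
tool_delta([.477,.0366,.1258],13.5)"
```

```text
t 5.22 tcp [0.4773 0.0367 0.1281] yaw 13.52 tilt [-0.0003  0.0001] F [-0.5  -0.75 -2.08] T [ 0.06   0.002 -0.013] gap 0.0215 q6 1.24
tool shift [-0.0003  0.      0.0023]
twist z 0.0004
```

{"fn": "servo_tool", "kwargs": {"targets": [{"xyz":[0,0,0.001],"twist":[0,0,0],"jaw":0},{"xyz":[0,0,0.0015],"twist":[0,0,0],"jaw":0},{"xyz":[0,0,0.002],"twist":[0,0,0],"jaw":0},{"xyz":[0,0,0.0025],"twist":[0,0,0],"jaw":0},{"xyz":[0,0,0.003],"twist":[0,0,0],"jaw":0},{"xyz":[0,0,0.003],"twist":[0,0,0],"jaw":0}]}}

```text
clock: 5.72
tcp_pos: [0.4775, 0.0367, 0.1253]
orientation: [-0.0, 0.993, 0.118, 0.0]
wrist_force: [0.1, -0.1, -0.5]
finger_gap: 0.0211
```

```bash
python3 -c "
from h import *
tool_delta([.477,.0366,.1258],13.5)"
```

```text
t 5.72 tcp [0.4775 0.0367 0.1253] yaw 13.52 tilt [0.0001 0.    ] F [ 0.1 -0.1 -0.5] T [ 0.     0.092 -0.009] gap 0.0211 q6 1.24
tool shift [-0.0005 -0.     -0.0005]
twist z 0.0004
```

{"fn": "servo_tool", "kwargs": {"targets": [{"xyz":[0,0,0.0005],"twist":[0,0,0],"jaw":0},{"xyz":[0,0,0.001],"twist":[0,0,0],"jaw":0},{"xyz":[0,0,0.001],"twist":[0,0,0],"jaw":0},{"xyz":[0,0,0.001],"twist":[0,0,0],"jaw":0}]}}

```text
clock: 6.05
tcp_pos: [0.4777, 0.0367, 0.1246]
orientation: [0.0, 0.993, 0.118, 0.0]
wrist_force: [-1.3, 0.8, 3.3]
finger_gap: 0.021
```

```bash
python3 -c "
from h import *
tool_delta([.477,.0366,.1248],13.5)"
```

```text
t 6.05 tcp [0.4777 0.0367 0.1246] yaw 13.52 tilt [0.0006 0.    ] F [-1.33  0.76  3.25] T [ 0.018  0.274 -0.026] gap 0.021 q6 1.24
tool shift [-0.0007 -0.     -0.0002]
twist z 0.0004
```

{"fn": "servo_tool", "kwargs": {"targets": [{"xyz":[0,0,0.0003],"twist":[0,0,-0.04],"jaw":0},{"xyz":[0,0,0.0005],"twist":[0,0,-0.08],"jaw":0},{"xyz":[0,0,0.0005],"twist":[0,0,-0.12],"jaw":0},{"xyz":[0,0,0.0005],"twist":[0,0,-0.16],"jaw":0},{"xyz":[0,0,0.0005],"twist":[0,0,-0.16],"jaw":0}]}}

```text
clock: 6.47
tcp_pos: [0.4782, 0.0368, 0.1244]
orientation: [0.0, 0.98, 0.197, 0.001]
wrist_force: [-0.6, 0.1, 4.9]
finger_gap: 0.0208
```

```bash
python3 -c "
from h import *
tool_delta([.477,.0366,.1248])"
```

```text
t 6.47 tcp [0.4782 0.0368 0.1244] yaw 22.74 tilt [0.0017 0.0002] F [-0.6   0.15  4.9 ] T [ 0.098  0.042 -0.071] gap 0.0208 q6 1.08
tool shift [-0.0012 -0.0003 -0.0004]
```

{"fn": "servo_tool", "kwargs": {"targets": [{"xyz":[-0.0005,0,0],"twist":[0,0,-0.04],"jaw":0},{"xyz":[-0.0005,0,0],"twist":[0,0,-0.08],"jaw":0},{"xyz":[-0.0005,0,0],"twist":[0,0,-0.12],"jaw":0},{"xyz":[-0.0005,0,0],"twist":[0,0,-0.16],"jaw":0},{"xyz":[-0.0005,0,0],"twist":[0,0,-0.16],"jaw":0}]}}

```text
clock: 6.88
tcp_pos: [0.4777, 0.0365, 0.1243]
orientation: [0.0, 0.962, 0.274, 0.001]
wrist_force: [0.0, 0.3, 4.1]
finger_gap: 0.0213
```

{"fn": "servo_tool", "kwargs": {"targets": [{"xyz":[0,0,0],"twist":[0,0,-0.04],"jaw":0},{"xyz":[0,0,0],"twist":[0,0,-0.08],"jaw":0},{"xyz":[0,0,0],"twist":[0,0,-0.12],"jaw":0},{"xyz":[0,0,0],"twist":[0,0,-0.16],"jaw":0},{"xyz":[0,0,0],"twist":[0,0,-0.16],"jaw":0}]}}

```text
clock: 7.3
tcp_pos: [0.4775, 0.0365, 0.1242]
orientation: [0.0, 0.937, 0.35, 0.001]
wrist_force: [0.3, 0.4, 4.8]
finger_gap: 0.0211
```

{"fn": "servo_tool", "kwargs": {"targets": [{"xyz":[0,0,0],"twist":[0,0,-0.04],"jaw":0},{"xyz":[0,0,0],"twist":[0,0,-0.08],"jaw":0},{"xyz":[0,0,0],"twist":[0,0,-0.12],"jaw":0},{"xyz":[0,0,0],"twist":[0,0,-0.16],"jaw":0},{"xyz":[0,0,0],"twist":[0,0,-0.16],"jaw":0}]}}

```text
clock: 7.72
tcp_pos: [0.4775, 0.0365, 0.1241]
orientation: [0.0, 0.906, 0.424, 0.0]
wrist_force: [0.4, -0.0, 4.8]
finger_gap: 0.0211
```

{"fn": "servo_tool", "kwargs": {"targets": [{"xyz":[0,0,0],"twist":[0,0,-0.04],"jaw":0},{"xyz":[0,0,0],"twist":[0,0,-0.08],"jaw":0},{"xyz":[0,0,0],"twist":[0,0,-0.12],"jaw":0},{"xyz":[0,0,0],"twist":[0,0,-0.16],"jaw":0},{"xyz":[0,0,0],"twist":[0,0,-0.16],"jaw":0}]}}

```text
clock: 8.13
tcp_pos: [0.4774, 0.0365, 0.1241]
orientation: [0.0, 0.869, 0.494, 0.0]
wrist_force: [-0.1, -0.3, 4.9]
finger_gap: 0.021
```

{"fn": "servo_tool", "kwargs": {"targets": [{"xyz":[0,0,0],"twist":[0,0,-0.04],"jaw":0},{"xyz":[0,0,0],"twist":[0,0,-0.08],"jaw":0},{"xyz":[0,0,0],"twist":[0,0,-0.12],"jaw":0},{"xyz":[0,0,0],"twist":[0,0,-0.16],"jaw":0},{"xyz":[0,0,0],"twist":[0,0,-0.16],"jaw":0}]}}

```text
clock: 8.55
tcp_pos: [0.4763, 0.0366, 0.1231]
orientation: [-0.0, 0.827, 0.562, -0.001]
wrist_force: [-0.6, -0.1, -0.8]
finger_gap: 0.0213
```

Upward force is gone, so the lugs are over the gaps. I'll lower gently to confirm the drop.

{"fn": "servo_tool", "kwargs": {"targets": [{"xyz":[0,0,0.001],"twist":[0,0,0],"jaw":0},{"xyz":[0,0,0.002],"twist":[0,0,0],"jaw":0},{"xyz":[0,0,0.003],"twist":[0,0,0],"jaw":0},{"xyz":[0,0,0.003],"twist":[0,0,0],"jaw":0}]}}

```text
clock: 8.88
tcp_pos: [0.4766, 0.0366, 0.1202]
orientation: [-0.0, 0.827, 0.563, -0.0]
wrist_force: [0.2, -0.1, -1.2]
finger_gap: 0.0214
```

```bash
python3 -c "
from h import *
tool_delta([.477,.0366,.1168])"
```

```text
t 8.88 tcp [0.4766 0.0366 0.1202] yaw 68.47 tilt [-0.001   0.0001] F [ 0.17 -0.14 -1.17] T [-0.015  0.007 -0.008] gap 0.0214 q6 0.28
tool shift [0.0002 0.0004 0.0034]
```

{"fn": "servo_tool", "kwargs": {"targets": [{"xyz":[0,0,0.001],"twist":[0,0,0],"jaw":0},{"xyz":[0,0,0.002],"twist":[0,0,0],"jaw":0},{"xyz":[0,0,0.003],"twist":[0,0,0],"jaw":0},{"xyz":[0,0,0.0035],"twist":[0,0,0],"jaw":0},{"xyz":[0,0,0.0035],"twist":[0,0,0],"jaw":0}]}}

```text
clock: 9.3
tcp_pos: [0.4769, 0.0366, 0.1171]
orientation: [-0.0, 0.826, 0.563, -0.0]
wrist_force: [0.0, -0.1, -1.1]
finger_gap: 0.0213
```

```bash
python3 -c "
from h import *
tool_delta([.477,.0366,.1168])"
```

```text
t 9.3 tcp [0.4769 0.0366 0.1171] yaw 68.52 tilt [-0.0002  0.0001] F [ 0.   -0.1  -1.06] T [ 0.01  -0.035  0.037] gap 0.0213 q6 0.28
tool shift [0.0001 0.0001 0.0003]
```

Dropped 9 mm into the thread starts (only the stopper's own weight is felt). Now clockwise, following the 4.2 mm/rad groove.

{"fn": "servo_tool", "kwargs": {"targets": [{"xyz":[0,0,0.0002],"twist":[0,0,0.05],"jaw":0},{"xyz":[0,0,0.0004],"twist":[0,0,0.1],"jaw":0},{"xyz":[0,0,0.0006],"twist":[0,0,0.15],"jaw":0},{"xyz":[0,0,0.0008],"twist":[0,0,0.2],"jaw":0},{"xyz":[0,0,0.0008],"twist":[0,0,0.2],"jaw":0}]}}

```text
clock: 9.72
tcp_pos: [0.4771, 0.0365, 0.1165]
orientation: [0.0, 0.879, 0.477, 0.0]
wrist_force: [-0.1, 0.3, -1.1]
finger_gap: 0.0208
```

```bash
python3 -c "
from h import *
tool_delta([.477,.0366,.1168])"
```

```text
t 9.72 tcp [0.4771 0.0365 0.1165] yaw 56.99 tilt [0.0002 0.0001] F [-0.13  0.29 -1.09] T [ 0.017  0.004 -0.012] gap 0.0208 q6 0.48
tool shift [ 0.     -0.0001 -0.0003]
```

{"fn": "servo_tool", "kwargs": {"targets": [{"xyz":[0,0,0.0002],"twist":[0,0,0.05],"jaw":0},{"xyz":[0,0,0.0004],"twist":[0,0,0.1],"jaw":0},{"xyz":[0,0,0.0007],"twist":[0,0,0.15],"jaw":0},{"xyz":[0,0,0.001],"twist":[0,0,0.2],"jaw":0},{"xyz":[0,0,0.001],"twist":[0,0,0.2],"jaw":0}]}}

```text
clock: 10.13
tcp_pos: [0.477, 0.0365, 0.1155]
orientation: [-0.0, 0.922, 0.388, 0.0]
wrist_force: [-1.2, -0.3, -2.0]
finger_gap: 0.0212
```

```bash
python3 -c "
from h import *
tool_delta([.477,.0366,.1158])"
```

```text
t 10.13 tcp [0.477  0.0365 0.1155] yaw 45.61 tilt [0.0001 0.0001] F [-1.18 -0.34 -2.  ] T [-0.064  0.051  0.012] gap 0.0212 q6 0.68
tool shift [ 0.     -0.0001 -0.0003]
```

{"fn": "servo_tool", "kwargs": {"targets": [{"xyz":[0,0,0.0002],"twist":[0,0,0.05],"jaw":0},{"xyz":[0,0,0.0004],"twist":[0,0,0.1],"jaw":0},{"xyz":[0,0,0.0006],"twist":[0,0,0.15],"jaw":0},{"xyz":[0,0,0.0009],"twist":[0,0,0.2],"jaw":0},{"xyz":[0,0,0.0009],"twist":[0,0,0.2],"jaw":0}]}}

```text
clock: 10.55
tcp_pos: [0.477, 0.0365, 0.1146]
orientation: [-0.0, 0.956, 0.294, 0.0]
wrist_force: [0.6, 0.7, -1.5]
finger_gap: 0.0212
```

```bash
python3 -c "
from h import *
tool_delta([.477,.0366,.115])"
```

```text
t 10.55 tcp [0.477  0.0365 0.1146] yaw 34.2 tilt [0.0001 0.    ] F [ 0.58  0.66 -1.48] T [0.001 0.054 0.009] gap 0.0212 q6 0.88
tool shift [ 0.     -0.0001 -0.0004]
```

{"fn": "servo_tool", "kwargs": {"targets": [{"xyz":[0,0,0.0002],"twist":[0,0,0.05],"jaw":0},{"xyz":[0,0,0.0004],"twist":[0,0,0.1],"jaw":0},{"xyz":[0,0,0.0006],"twist":[0,0,0.15],"jaw":0},{"xyz":[0,0,0.0009],"twist":[0,0,0.2],"jaw":0},{"xyz":[0,0,0.0009],"twist":[0,0,0.2],"jaw":0}]}}

```text
clock: 10.97
tcp_pos: [0.477, 0.0365, 0.1137]
orientation: [-0.0, 0.98, 0.197, -0.0]
wrist_force: [-0.8, 0.2, -1.2]
finger_gap: 0.0211
```

```bash
python3 -c "
from h import *
tool_delta([.477,.0366,.114])"
```

```text
t 10.97 tcp [0.477  0.0365 0.1137] yaw 22.78 tilt [-0.      0.0001] F [-0.84  0.24 -1.2 ] T [0.009 0.051 0.036] gap 0.0211 q6 1.08
tool shift [ 0.     -0.     -0.0003]
```

{"fn": "servo_tool", "kwargs": {"targets": [{"xyz":[0,0,0.0002],"twist":[0,0,0.04],"jaw":0},{"xyz":[0,0,0.0004],"twist":[0,0,0.08],"jaw":0},{"xyz":[0,0,0.0006],"twist":[0,0,0.12],"jaw":0},{"xyz":[0,0,0.0007],"twist":[0,0,0.15],"jaw":0},{"xyz":[0,0,0.0007],"twist":[0,0,0.15],"jaw":0}]}}

```text
clock: 11.38
tcp_pos: [0.477, 0.0365, 0.113]
orientation: [-0.0, 0.992, 0.124, 0.0]
wrist_force: [-0.4, 0.2, -1.2]
finger_gap: 0.021
```

```bash
python3 -c "
from h import *
tool_delta([.477,.0366,.1132])"
```

```text
t 11.38 tcp [0.477  0.0365 0.113 ] yaw 14.24 tilt [0.0001 0.0001] F [-0.45  0.24 -1.19] T [-0.051  0.015 -0.002] gap 0.021 q6 1.23
tool shift [-0.     -0.0001 -0.0002]
```

{"fn": "servo_tool", "kwargs": {"targets": [{"xyz":[0,0,0.0002],"twist":[0,0,0.03],"jaw":0},{"xyz":[0,0,0.0003],"twist":[0,0,0.06],"jaw":0},{"xyz":[0,0,0.0005],"twist":[0,0,0.1],"jaw":0},{"xyz":[0,0,0.0005],"twist":[0,0,0.1],"jaw":0}]}}

```text
clock: 11.72
tcp_pos: [0.477, 0.0365, 0.1125]
orientation: [-0.0, 0.997, 0.074, 0.0]
wrist_force: [-0.3, -0.5, -1.3]
finger_gap: 0.0211
```

```bash
python3 -c "
from h import *
tool_delta([.477,.0366,.1128])"
```

```text
t 11.72 tcp [0.477  0.0365 0.1125] yaw 8.49 tilt [0.0001 0.0001] F [-0.28 -0.55 -1.25] T [ 0.045  0.043 -0.024] gap 0.0211 q6 1.33
tool shift [-0.     -0.0001 -0.0003]
```

{"fn": "servo_tool", "kwargs": {"targets": [{"xyz":[0,0,0.0002],"twist":[0,0,0.04],"jaw":0},{"xyz":[0,0,0.0003],"twist":[0,0,0.08],"jaw":0},{"xyz":[0,0,0.0003],"twist":[0,0,0.08],"jaw":0}]}}

```text
clock: 11.97
tcp_pos: [0.4776, 0.0365, 0.1124]
orientation: [0.0, 0.999, 0.034, 0.001]
wrist_force: [1.9, 0.0, -0.7]
finger_gap: 0.0208
```

```bash
python3 -c "
from h import *
tool_delta([.477,.0366,.1128])"
```

```text
t 11.97 tcp [0.4776 0.0365 0.1124] yaw 3.92 tilt [ 0.0012 -0.0001] F [ 1.86  0.03 -0.66] T [-0.023 -0.239  0.052] gap 0.0208 q6 1.41
tool shift [-0.0006 -0.0002 -0.0004]
```

{"fn": "servo_tool", "kwargs": {"targets": [{"xyz":[0,0,0.0002],"twist":[0,0,0.03],"jaw":0},{"xyz":[0,0,0.0003],"twist":[0,0,0.06],"jaw":0},{"xyz":[0,0,0.0003],"twist":[0,0,0.06],"jaw":0}]}}

```text
clock: 12.22
tcp_pos: [0.4776, 0.0365, 0.1123]
orientation: [0.0, 1.0, 0.004, 0.001]
wrist_force: [0.4, -1.1, -0.9]
finger_gap: 0.0211
```

```bash
python3 -c "
from h import *
tool_delta([.477,.0366,.1124])"
```

```text
t 12.22 tcp [0.4776 0.0365 0.1123] yaw 0.51 tilt [ 0.0013 -0.0001] F [ 0.43 -1.12 -0.87] T [-0.023 -0.281  0.302] gap 0.0211 q6 1.47
tool shift [-0.0006 -0.0001 -0.0001]
```

Torque of 0.3 N·m after 68° means the firm stop is reached. A light press will confirm that the flange bears on the rim.

{"fn": "servo_tool", "kwargs": {"targets": [{"xyz":[-0.0005,0,0.0004],"twist":[0,0,0],"jaw":0},{"xyz":[-0.0005,0,0.0008],"twist":[0,0,0],"jaw":0},{"xyz":[-0.0005,0,0.001],"twist":[0,0,0],"jaw":0},{"xyz":[-0.0005,0,0.001],"twist":[0,0,0],"jaw":0}]}}

```text
clock: 12.55
tcp_pos: [0.4774, 0.0365, 0.1115]
orientation: [0.0, 1.0, 0.003, 0.001]
wrist_force: [2.9, 0.4, 3.2]
finger_gap: 0.0212
```

```bash
python3 -c "
from h import *
tool_delta([.477,.0366,.1124])"
```

```text
t 12.55 tcp [0.4774 0.0365 0.1115] yaw 0.4 tilt [ 0.002  -0.0001] F [2.89 0.36 3.19] T [-0.06  -0.602  0.257] gap 0.0212 q6 1.47
tool shift [-0.0004 -0.0001 -0.0009]
```

{"fn": "servo_tool", "kwargs": {"targets": [{"xyz":[0.0008,0,0],"twist":[0,0,0.03],"jaw":0},{"xyz":[0.001,0,0],"twist":[0,0,0.06],"jaw":0},{"xyz":[0.001,0,0],"twist":[0,0,0.06],"jaw":0}]}}

```text
clock: 12.8
tcp_pos: [0.4778, 0.0365, 0.1113]
orientation: [0.0, 1.0, -0.027, 0.0]
wrist_force: [1.2, -0.4, 3.7]
finger_gap: 0.0213
```

```bash
python3 -c "
from h import *
tool_delta([.477,.0366,.1124])"
```

```text
t 12.8 tcp [0.4778 0.0365 0.1113] yaw -3.08 tilt [ 0.0006 -0.0001] F [ 1.24 -0.42  3.71] T [-0.068 -0.325  0.418] gap 0.0213 q6 1.53
tool shift [-0.0008 -0.0001 -0.0011]
```

Torque rises at just the collar's own compliance (0.06 rad → 0.16 N·m), so this is the firm stop. Next I unwind the elastic twist, ease the press and open.

{"fn": "servo_tool", "kwargs": {"targets": [{"xyz":[0.0004,0,0],"twist":[0,0,-0.05],"jaw":0},{"xyz":[0.0006,0,-0.0002],"twist":[0,0,-0.1],"jaw":0},{"xyz":[0.0006,0,-0.0003],"twist":[0,0,-0.12],"jaw":0},{"xyz":[0.0006,0,-0.0003],"twist":[0,0,-0.12],"jaw":0}], "squeeze": 40}}

```text
clock: 13.13
tcp_pos: [0.4778, 0.0365, 0.1113]
orientation: [-0.0, 0.999, 0.033, -0.0]
wrist_force: [-0.1, -0.5, 3.8]
finger_gap: 0.021
```

```bash
python3 -c "
from h import *
pose()"
```

```text
t 13.13 tcp [0.4778 0.0365 0.1113] yaw 3.8 tilt [-0.0004  0.    ] F [-0.12 -0.48  3.79] T [-0.089 -0.032  0.063] gap 0.021 q6 1.41
```

Nearly neutral (0.06 N·m, about 5 N press). Opening, then retreating straight up.

{"fn": "servo_tool", "kwargs": {"targets": [{"xyz":[0,0,-0.0005],"twist":[0,0,-0.01],"jaw":0.2},{"xyz":[0,0,-0.0005],"twist":[0,0,-0.01],"jaw":0.45},{"xyz":[0,0,-0.0005],"twist":[0,0,-0.01],"jaw":0.6},{"xyz":[0,0,-0.0005],"twist":[0,0,-0.01],"jaw":0.6},{"xyz":[0,0,-0.0005],"twist":[0,0,-0.01],"jaw":0.6},{"xyz":[0,0,-0.0005],"twist":[0,0,-0.01],"jaw":0.6}]}}

```text
clock: 13.63
tcp_pos: [0.4778, 0.0366, 0.1114]
orientation: [-0.0, 0.999, 0.038, -0.0]
wrist_force: [-0.1, 0.1, -0.1]
finger_gap: 0.0514
```

{"fn": "servo_tool", "kwargs": {"targets": [{"xyz":[0,0,-0.02],"twist":[0,0,0],"jaw":0.6},{"xyz":[0,0,-0.05],"twist":[0,0,0],"jaw":0.6},{"xyz":[0,0,-0.08],"twist":[0,0,0],"jaw":0.6},{"xyz":[-0.02,-0.02,-0.1],"twist":[0,0,0],"jaw":0.6},{"xyz":[-0.03,0.03,-0.11],"twist":[0,0,0],"jaw":0.6},{"xyz":[-0.04,0.07,-0.11],"twist":[0,0,0],"jaw":0.6},{"xyz":[-0.05,0.1,-0.11],"twist":[0,0,0],"jaw":0.6},{"xyz":[-0.05,0.12,-0.11],"twist":[0,0,0],"jaw":0.6},{"xyz":[-0.05,0.12,-0.11],"twist":[0,0,0],"jaw":0.6}]}}

```text
clock: 14.38
tcp_pos: [0.4376, -0.0902, 0.2219]
orientation: [0.001, 0.999, 0.036, 0.001]
wrist_force: [0.7, 1.3, 0.6]
finger_gap: 0.0516
```

Run:
```python
from h import *
pose()
for n,f in (("top",cloud),("scene",cloud)):
    c=env.read_camera(n); P=f(c); o=dict(np.load(n+".npz"))
    for nm,r,z0,z1 in (("flange",.045,.1,.118),("bar",.04,.13,.15)):
        m=(np.hypot(P[...,0]-.477,P[...,1]-.0366)<r)&(P[...,2]>z0)&(P[...,2]<z1)
        q=np.ascontiguousarray(P[m][:,:2],dtype=np.float32)
        if len(q)<10: print(n,nm,len(q)); continue
        A=np.c_[P[m][:,:2]-[.477,.0366],np.ones(len(q))]; k=np.linalg.lstsq(A,P[m][:,2],rcond=None)[0]
        print(n,nm,len(q),"z med",np.round(np.median(P[m][:,2]),4),"slope",np.round(k[:2],3),cv2.minAreaRect(q))
    if n=="scene": save("end.png",cv2.resize(c["color"][100:300,200:420],None,fx=3,fy=3,interpolation=cv2.INTER_CUBIC)[:600,:800])
```

```text
t 14.38 tcp [ 0.4376 -0.0902  0.2219] yaw 4.11 tilt [ 0.0011 -0.0015] F [0.74 1.28 0.57] T [ 0.003  0.007 -0.012] gap 0.0516 q6 1.12
top flange 698 z med 0.1099 slope [0.001 0.004] ((0.4764312505722046, 0.03660924732685089), (0.06980516761541367, 0.06877680122852325), 27.187170028686523)
top bar 322 z med 0.141 slope [0.01  0.002] ((0.476757287979126, 0.036586858332157135), (0.021861685439944267, 0.05192289873957634), 6.450302600860596)
scene flange 366 z med 0.1098 slope [-0.025 -0.047] ((0.47817090153694153, 0.039820678532123566), (0.06340436637401581, 0.06894577294588089), 73.20999145507812)
scene bar 206 z med 0.1405 slope [-0.235 -0.089] ((0.4775252342224121, 0.036762770265340805), (0.021728334948420525, 0.051149338483810425), 5.3427414894104)
```

View pics/end.png

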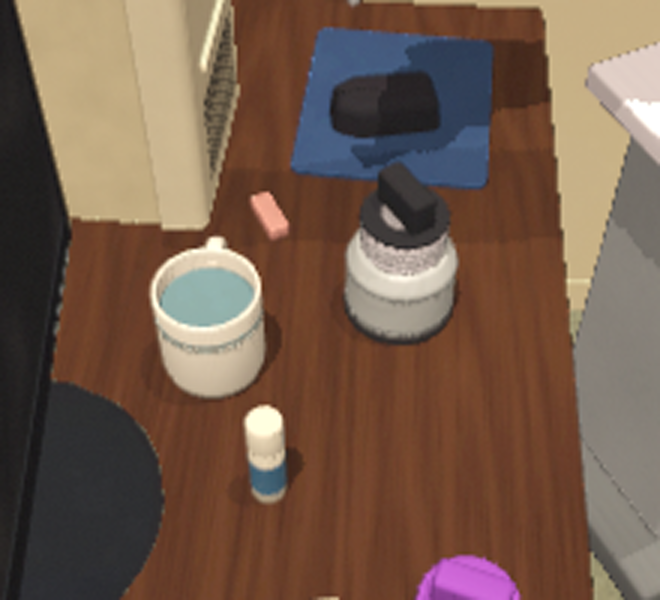

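The picture shows the stopper seated level on the flask (crop (405,215)). The mug, glue stick, eraser and purple lookalike look undisturbed. Flange top is at 0.1099 m against an ideal 0.110 m, so it is flush; handing in.

```bash
python3 -c "
from h import *
print(env.hand_in())"
```

```text
the job is handed in; nothing more can be done
None
```

The black stopper is screwed fully home on the flask and released, and the job was handed in at about 14.5 s on the robot's clock.

- **Finding the thread:** I set the stopper on the crests pressing with about 5 to 6 N and turned it about 0.96 rad anticlockwise. The upward force then vanished, and it dropped freely about 8 mm, to roughly the thread-start height.
- **Screwing home:** It ran clockwise freely to a firm stop after about 68°, which includes some twist of the rubber-mounted collar. I checked the stop with 0.42 N·m, and the torque rose only as fast as the collar's own give. I then unwound that twist, eased off and let go. The upward force I read never passed 5 N.
- **Last checks:** The flange top measures 0.1099 m against 0.110 m for flush. It is level to within 0.004 in the top camera and centred on the mouth to within about 1 mm. The scene camera gave a larger slope (0.05), which I put down to its oblique view, since its flange height agrees (0.1098 m). The gripper is well clear of everything.
- **Other objects:** The mug, glue stick, eraser and purple lookalike look undisturbed in the final picture. I did not re-measure their positions.

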